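# Steer the slab batten past the post into its bay

## Task

The loose wooden rolling batten has to go back into its bay on the pottery bench, the low three-sided wooden frame on the far side of the steel post. Only push it along the table with your fingertips, never pinch or lift it: angle it so that its right-hand end slips in behind the post first, then push the other end in, until it lies between the two end stops, flush along the whole back rail. Leave the pots, jars and brush where they stand, and take your hand away when it is home.

Things in the scene. Friction and masses are not known exactly. Their poses are not given: they have to be found in the camera images.
- batten_mid (a point): Middle of the batten: a dark hardwood bar lying flat, 300 mm long overall, 30 wide, 24 high, about 0.16 kg, sliding freely, ends half-round (radius 15 mm, seen from above). Point half-way along and half-way up (12 mm above the table). Its y axis runs along the batten to its left-hand end, x across it, away from the robot, z up.
- batten_right (a point): Centre of the half-round at the batten's right-hand end (the end at smaller y, seen from the robot), 135 mm from the middle, 12 mm up, 15 mm in from the tip and from both long faces. Same axes as batten_mid.
- batten_left (a point): Centre of the half-round at the batten's left-hand end (larger y), 135 mm from the middle the other way, 12 mm up. Same axes as batten_mid.
- bay: Three fixed wooden rails, 20 mm high, open towards the robot. Origin: table level, middle of the back rail's front face; x points away from the robot into the rail (22 mm thick), y along it to the left. End stops: inner faces at y = +162.5 and -162.5 mm, 20 mm thick, reaching forward to x = -60 mm. When home, the batten's end centres lie at x = -15 mm.
- post: Fixed upright round steel post, 24 mm in diameter, 55 mm high. Origin: centre of its foot (a flat 33 mm disc there hinders nothing). It stands before the right half of the bay, about 96 mm this side of the back rail's front face and 83 mm right of the bay's middle: the batten fits behind it, but cannot go straight in between it and the left end stop.
- glaze_jar: Bystander: clear jar with white lid, 60 mm wide, 85 mm high, standing to the right of the post. Origin at the centre of its base.
- dish: Bystander: low white ceramic dish, 72 mm wide, 32 mm high, behind the back rail. Origin at the centre of its base.
- mug: Bystander: terracotta mug, 76 mm wide plus its handle, 85 mm high, to the right of the bay. Origin at the centre of its base.
- vase: Bystander: green vase, 84 mm wide, 90 mm high, to the left of the bay. Origin at the centre of its base.
- brush: Bystander: glaze brush, 190 mm long, lying behind the back rail. Origin near its middle, at its underside.
- tin: Bystander: low tin, 56 mm wide, 32 mm high, behind the back rail. Origin at the centre of its base.

How it is judged:
By the outcome, as a careful person would: the job done as asked, in the order asked, and still so for the second after the job is handed in, with the robot touching nothing.
It also fails if it takes over 58 s, if anything falls off the work surface, if the arm or the gripper's body presses on something with over 40 N, if the wrist force passes 120 N, or if a joint passes its speed limit or range.

## Robot

A 7-joint arm with a two-finger parallel gripper is mounted at the origin on the work surface. World frame = base frame: x ahead of the robot, y to its left, z up, the work surface at z = 0. Lengths are in m, angles in rad, forces in N, time in s.
With the tool pointing down it reaches from about 0.425 to 0.925 m from the base axis. Payload 6.8 kg.
Tool frame: the origin (TCP) lies at the very end of the fingers, on their centre line; the grasp point (between the pads) lies 19 mm behind it; z points along the fingers, y is the line along which they close (so a half turn about z gives the same grasp; the last joint's range is limited). The gripper opens to 85 mm and grips with 20 to 120 N. Pads are 22 mm wide; open, the fingers measure 114 mm over their backs; the gripper's body (76 mm by 85 mm) begins 54 mm behind the grasp point. The pads swing forward as they close: fully open they stand 13 mm farther back than shut.
Start: joints at [1.205, 0.477, 0.022, 1.555, -0.011, 1.109, -0.083], TCP at [0.172, -0.653, 0.2] pointing down, gripper open.
Joint ranges: [-2.96, 2.96], [-0.34, 2.1], [-1.41, 1.46], [0.24, 2.44], [-1.37, 4.51], [0.17, 1.92], [-2.96, 2.96]. Speed limits (rad/s): [2.39, 2.39, 3.14, 3.14, 3.14, 3.14, 3.14].

## Interface

Orientations are given as a rotation vector (axis times angle).
In Python, from bench import monitor, optics, r gives the robot as it stands.
- The arm moves only by the shell command python3 -m crank 'ROWS' [OPENING] [FORCE]. ROWS is JSON, a list of rows, each a list of 2 entries, a list of its own where there are three numbers: the shift along the tool's x, y, z in cm, then the turn, a rotation vector about the tool's x, y, z in rad. A call has 1 to 5 rows; each row shifts and turns the commanded pose from where the row before left it, along the tool's axes as they then stand; what a row does not reach is not made up. A row lasts 1/10 s, in which the tool goes at most 50 mm and 8.59 degrees, less where a joint would pass 70% of its speed; a pose out of reach is approached as far as the arm can. A call is refused whole if a number of a shift passes 5 or a number of a turn 0.15, either way. A call with a gripper value outside its range is refused whole. OPENING is the finger opening in cm, from 0 to 8.54, set as the call begins (- or left out, the last holds). The fingers move at their own pace and stop on an object; FORCE is the grip in N (left out, the last holds). Time passes only in rows, so rows that do not move let the fingers close. It gives the time, the measured TCP pose, the force, the opening and the grip force at its end, in the units of the state.
- monitor.get_obs(): the state, without advancing time (a new reading comes with each control period).
- optics.grab_frame(name): name is "side" or "top" or "wrist"; returns (picture, depth): 420x560x3 uint8, red, green, blue; 420x560 float32, m along the optical axis (not along the pixel's ray), 0 where there is no reading.
- optics.camera_model(name): a dict with "vertical_fov" (degrees; the focal length in pixels is half the picture's height over the tangent of half this angle, whatever the lens; pixels are square), "cx", "cy" (the principal point, pixels), "D" ([k1, k2, p1, p2, k3] as OpenCV has them; the pictures are not rectified), "R" (3x3) and "t" (3): a world point X has camera coordinates R X + t; the wrist camera has in their place "hand_eye" (4x4, takes a point from camera to tool coordinates, whose origin is the TCP and whose axes are the flange's). Camera axes: x right, y down, z forward; pixel columns grow to the right and rows downward; lengths in m; the calibration is good to about 2 mm. A picture is of the moment at which its call begins: read the wrist's pose just before it. camera_model takes no time and is no camera call.
- r.hand_in(): hands the job in; it is judged then, once.
The state is a dict: "clock": time; "joints": joint angles; "qvel": joint speeds; "tau": joint torques, N m; "tcp_pos": TCP position; "orientation": TCP orientation; "contact_force": force on the tool from outside, world axes, zero at the start; "moment": the same for the moment, N m; "grip_width": finger opening in m; "gripper_force": force on a finger pad.
Only numpy, scipy, OpenCV 4.12 (cv2) and the standard library are available. Lean on these libraries where they do the work, as an engineer would, in place of code of your own. Each camera call takes 0.05 s, during which the arm holds its last target. There are 200 camera calls.

## Working session

There is one attempt and no reset: what is moved stays moved. The work goes in short steps, Python scripts to look and compute and a shell command to move; the robot and the scene stay as the last step left them, time stands still between calls to the robot, and variables do not carry over. Pictures are saved under pics/ and viewed, at most 10 in all, crops included, and the job is handed in when it is done.

```bash
mkdir -p pics; ls
python3 - <<'E'
from bench import monitor, optics, r
import cv2,numpy as np
o=monitor.get_obs()
for k in ('clock','joints','tcp_pos','orientation','contact_force','grip_width'):print(k,o[k])
a=[]
for n in('top','side'):
    p,d=optics.grab_frame(n);np.savez('pics/%s0.npz'%n,p=p,d=d)
    cv2.imwrite('pics/%s0.png'%n,p[:,:,::-1]);print(n,optics.camera_model(n))
print(optics.camera_model('wrist'))
E
```

```text
pics
clock 0.0
joints [ 1.20491568  0.47779933  0.02236095  1.55644447 -0.01149738  1.10928431
 -0.08310951]
tcp_pos [ 0.17188635 -0.65208618  0.19882964]
orientation [-3.11378200e+00 -4.03564934e-01  5.91152749e-04]
contact_force [-0.32144384 -0.17159882 -0.7700494 ]
grip_width 0.0854107852126737
top {'vertical_fov': 49.04314020379158, 'cx': 269.8672862069135, 'cy': 208.42511730489954, 'D': array([0.02650074, 0.        , 0.        , 0.        , 0.        ]), 'R': array([[-0.02514441, -0.99915026, -0.03265746],
       [-0.99777295,  0.02710185, -0.06094778],
       [ 0.06178106,  0.03105223, -0.99760657]]), 't': array([0.02873274, 0.61874031, 1.01136587])}
side {'vertical_fov': 45.290001158305785, 'cx': 285.25082335026775, 'cy': 202.3583658634152, 'D': array([0.03984693, 0.        , 0.        , 0.        , 0.        ]), 'R': array([[ 9.81097279e-01, -1.93513879e-01,  7.12446196e-04],
       [-1.47703992e-01, -7.51213899e-01, -6.43320455e-01],
       [ 1.25026636e-01,  6.31054717e-01, -7.65596685e-01]]), 't': array([-0.59371895,  0.11541014,  0.89621973])}
{'vertical_fov': 58.7475821895547, 'cx': 275.677347484299, 'cy': 213.1043419732141, 'D': array([-0.09696242,  0.        ,  0.        ,  0.        ,  0.        ]), 'hand_eye': array([[-5.83725297e-04, -9.60563485e-01, -2.78060157e-01,
         7.07841960e-02],
       [ 9.99999689e-01, -4.13154510e-04, -6.72027164e-04,
         2.75359624e-04],
       [ 5.30642946e-04, -2.78060463e-01,  9.60563427e-01,
        -1.73759673e-01],
       [ 0.00000000e+00,  0.00000000e+00,  0.00000000e+00,
         1.00000000e+00]])}
```

View pics/top0.png

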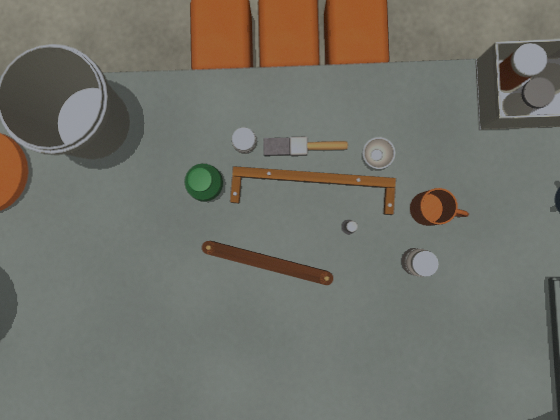

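View pics/side0.png

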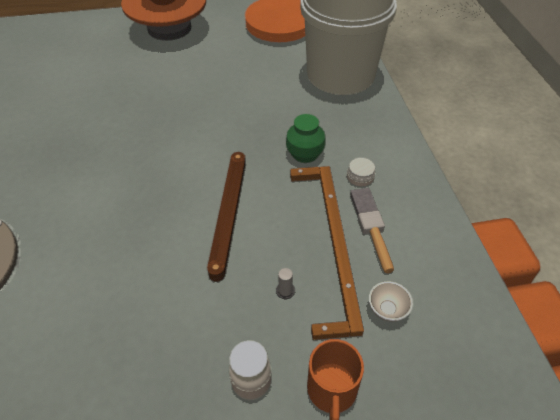

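The top view shows the batten from about (208,247) to (327,278), the bay from (235,170) to (393,212), the post head at (351,227), the glaze jar at (422,262), the mug at (438,207) and the vase at (203,182). The side view agrees: batten (238,158)–(216,268), post (285,283).

```bash
cat > h.py <<'E'
from bench import monitor, optics, r
import cv2,numpy as np
from scipy.spatial.transform import Rotation as Ro
def cam(n):
    m=optics.camera_model(n);f=210/np.tan(np.radians(m['vertical_fov'])/2)
    K=np.array([[f,0,m['cx']],[0,f,m['cy']],[0,0,1]])
    if 'R' in m: return K,m['D'],m['R'],m['t']
    o=monitor.get_obs();T=np.eye(4);T[:3,:3]=Ro.from_rotvec(o['orientation']).as_matrix();T[:3,3]=o['tcp_pos']
    W=np.linalg.inv(T@m['hand_eye']);return K,m['D'],W[:3,:3],W[:3,3]
def plane(px,z,c):
    K,D,R,t=c
    u=cv2.undistortPoints(np.float64(px).reshape(-1,1,2),K,D)[:,0]
    d=np.c_[u,np.ones(len(u))]@R; C=-R.T@t
    return C+d*((z-C[2])/d[:,2])[:,None]
def comps(p,lo,hi,amin=60):
    hsv=cv2.cvtColor(p,cv2.COLOR_RGB2HSV)
    m=cv2.inRange(hsv,lo,hi)
    n,l,s,c=cv2.connectedComponentsWithStats(m)
    return [((l==i),s[i],c[i]) for i in range(1,n) if s[i][4]>=amin]
def batten(n='top',p=None,roi=(120,150,420,330)):
    if p is None: p,_=optics.grab_frame(n)
    c=cam(n);hsv=cv2.cvtColor(p,cv2.COLOR_RGB2HSV)
    x0,y0,x1,y1=roi
    m=cv2.inRange(hsv,(0,90,20),(12,255,115));k=np.zeros_like(m);k[y0:y1,x0:x1]=1
    m=cv2.morphologyEx(m*k,cv2.MORPH_CLOSE,np.ones((5,5)))
    cs,_=cv2.findContours(m,0,cv2.CHAIN_APPROX_NONE);q=max(cs,key=cv2.contourArea)[:,0]
    w=plane(q,.024,c)[:,:2]
    (cx,cy),(a,b),an=cv2.minAreaRect(np.float32(w*1000))
    box=cv2.boxPoints(((cx,cy),(a,b),an))/1000
    e=box[1]-box[0],box[2]-box[1];u=max(e,key=np.linalg.norm);u=u/np.linalg.norm(u);u=u*np.sign(u[1])
    mid=np.array([cx,cy])/1000
    return mid,u,(a,b),mid-u*.135,mid+u*.135
E
python3 - <<'E'
from h import *
np.set_printoptions(precision=4,suppress=True)
p=np.load('pics/top0.npz')['p'];c=cam('top')
hsv=cv2.cvtColor(p,cv2.COLOR_RGB2HSV)
for nm,(x,y) in dict(bat=(265,262),bat2=(230,254),rail=(300,178),rail2=(390,205),mug=(438,205),bg=(300,230)).items():print(nm,hsv[y,x])
print('batten',batten(p=p))
print('brass',plane([(208,247),(327,278)],.024,c))
m=cv2.inRange(hsv,(8,120,100),(18,255,220));m[:, :225]=0;m[:,400:]=0;m[:160]=0;m[220:]=0
cs,_=cv2.findContours(m,0,cv2.CHAIN_APPROX_NONE)
cs=[q for q in cs if cv2.contourArea(q)>50];print([ (cv2.contourArea(q),cv2.boundingRect(q)) for q in cs])
q=max(cs,key=cv2.contourArea)
w=plane(q[:,0],.020,c);box=cv2.minAreaRect(np.float32(w[:,:2]*1000));print(box, cv2.boxPoints(box))
print('approx',plane(cv2.approxPolyDP(q,2.5,True)[:,0],.02,c)[:,:2],cv2.approxPolyDP(q,2.5,True)[:,0].tolist())
print('post top',plane([(351,227)],.055,c))
print('jar',plane([(425,263)],.085,c),'mug',plane([(436,207)],.085,c),'vase',plane([(203,180)],.09,c))
print('cam',-c[2].T@c[3])
b=cv2.resize(p[140:320,180:460],None,fx=2.8,fy=2.8,interpolation=cv2.INTER_CUBIC);cv2.imwrite('pics/crop0.png',b[:,:,::-1])
E
```

```text
bat [ 10 152  87]
bat2 [ 10 148  81]
rail [ 14 166 137]
rail2 [ 90   3 154]
mug [ 12 168 155]
bg [ 69  15 123]
batten (array([0.5   , 0.0224]), array([0.2726, 0.9621], dtype=float32), (297.133056640625, 30.164186477661133), array([ 0.4632, -0.1075]), array([0.5368, 0.1523]))
brass [[ 0.5367  0.1523  0.024 ]
 [ 0.4625 -0.1093  0.024 ]]
[(173.5, (385, 188, 10, 26)), (1480.5, (231, 167, 164, 36))]
((670.222900390625, -83.08500671386719), (363.3296203613281, 79.12126159667969), 88.2929916381836) [[ 625.2683 -263.4908]
 [ 704.3545 -265.8477]
 [ 715.1775   97.3207]
 [ 636.0913   99.6776]]
approx [[ 0.6383  0.0994]
 [ 0.6357  0.0859]
 [ 0.692   0.0802]
 [ 0.6968  0.0892]
 [ 0.6616 -0.2644]
 [ 0.6795 -0.2651]
 [ 0.7151  0.0933]] [[231, 201], [237, 202], [239, 177], [235, 175], [394, 186], [394, 178], [233, 167]]
post top [[ 0.5725 -0.1614  0.055 ]]
jar [[ 0.4944 -0.305   0.085 ]] mug [[ 0.6088 -0.3327  0.085 ]] vase [[0.6786 0.1494 0.09  ]]
cam [ 0.5556 -0.0195  1.0476]
```

View pics/crop0.png

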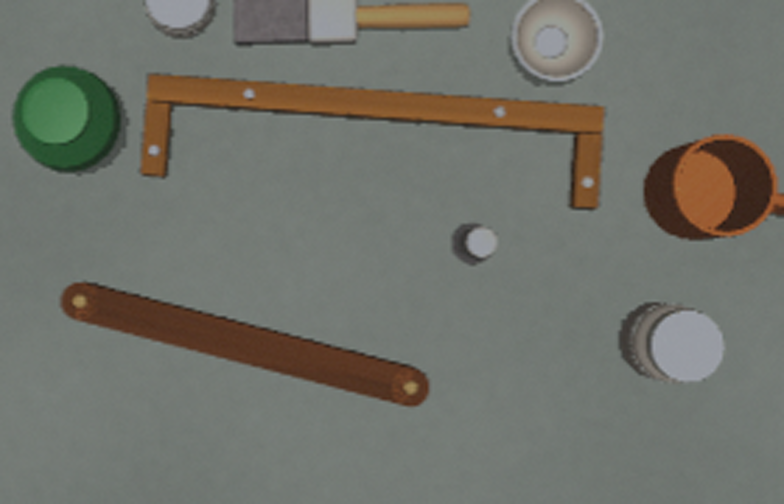

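The crop (2.8x) shows the batten with brass pins at (80,300) and (410,386), and the inner corners of the bay at (170,101) and (577,132). The post head is at (481,242). I now fit the bay frame and express everything in it.

```bash
cat >> h.py <<'E'
import json,os
def bay():
    b=json.load(open('bay.json'));return np.array(b['o']),b['yaw']
def tobay(P):
    o,y=bay();c,s=np.cos(y),np.sin(y);return (np.asarray(P)[...,:2]-o)@np.array([[c,-s],[s,c]])*1000
def show(cam_=True,save=None):
    s=monitor.get_obs();M=Ro.from_rotvec(s['orientation']).as_matrix();o,y=bay()
    print('t %.2f tcp uv'%s['clock'],tobay(s['tcp_pos']).round(1),'z %.1f'%(s['tcp_pos'][2]*1000),'yaw-bay %.1f tilt %.1f'%(np.degrees(np.arctan2(M[1,0],M[0,0])-y),np.degrees(np.arccos(-M[2,2]))),'F',np.round(s['contact_force'],1))
    if cam_:
        p,_=optics.grab_frame('top')
        if save: cv2.imwrite(save,p[:,:,::-1])
        mid,u,ab,R,L=batten(p=p);e=tobay(L)-tobay(R)
        print('mid',tobay(mid).round(1),'R',tobay(R).round(1),'L',tobay(L).round(1),'th %.1f'%np.degrees(np.arctan2(-e[0],e[1])),'size',np.round(ab,1))
E
python3 - <<'E'
from h import *
np.set_printoptions(precision=4,suppress=True)
p=np.load('pics/top0.npz')['p'];c=cam('top')
hsv=cv2.cvtColor(p,cv2.COLOR_RGB2HSV)
m=cv2.inRange(hsv,(8,120,75),(18,255,220));m[:, :225]=0;m[:,400:]=0;m[:160]=0;m[220:]=0
m=cv2.morphologyEx(m,cv2.MORPH_CLOSE,np.ones((5,5)))
ys,xs=np.where(m>0);g=cv2.cvtColor(p,cv2.COLOR_RGB2GRAY)
# back rail edges by column in the mask
cols=[x for x in range(248,380)]
fr=np.array([(x,np.where(m[:195,x]>0)[0].max()+.5) for x in cols]);bk=np.array([(x,np.where(m[:195,x]>0)[0].min()-.5) for x in cols])
def fit(q,z):
    w=plane(q,z,c)[:,:2];vx,vy,x,y=cv2.fitLine(np.float32(w),cv2.DIST_HUBER,0,.001,.001).ravel();return np.array([vx,vy])*np.sign(vy),np.array([x,y]),w
df,pf,_=fit(fr,.02);db,pb,_=fit(bk,.02)
print('dirs deg',np.degrees(np.arctan2(df[0],df[1])),np.degrees(np.arctan2(db[0],db[1])))
d=df+db;d/=np.linalg.norm(d);n=np.array([d[1],-d[0]])
print('thick',(pb-pf)@n)
rows=range(183,199);il=np.array([(np.where(m[y,:300]>0)[0].max()+.5,y) for y in rows]);ol=np.array([(np.where(m[y,:300]>0)[0].min()-.5,y) for y in rows])
rows=range(192,210);ir=np.array([(300+np.where(m[y,300:]>0)[0].min()-.5,y) for y in rows]);orr=np.array([(300+np.where(m[y,300:]>0)[0].max()+.5,y) for y in rows])
V=[np.median(plane(q,.02,c)[:,:2]@d) for q in(il,ol,ir,orr)];print('v il ol ir or',V,'inner',V[0]-V[2],'outer',V[1]-V[3])
v=np.mean(V); u=((pf@n)+(pb@n)-.022)/2
o=u*n+v*d;yaw=-np.arctan2(d[0],d[1]);json.dump(dict(o=o.tolist(),yaw=float(yaw)),open('bay.json','w'));print('bay',o,np.degrees(yaw))
print('post',tobay(plane([(351.5,226.5)],.055,c)))
ps=np.load('pics/side0.npz')['p'];print('post side',tobay(plane([(285.5,274)],.055,cam('side'))))
show()
E
```

```text
dirs deg 5.8845124 5.8652787
thick 0.021200446
v il ol ir or [np.float64(0.14668212321777363), np.float64(0.16615543764760465), np.float64(-0.17718617333356007), np.float64(-0.19630167190242598)] inner 0.3238682965513337 outer 0.36245710955003063
bay [ 0.6771 -0.0849] -5.874896
post [[-95.0821 -87.7527]]
post side [[-95.1103 -87.4126]]
t 0.10 tcp uv [-444.5 -616. ] z 198.9 yaw-bay 20.6 tilt 0.1 F [ 0.1 -0.3  0.7]
mid [-187.1   88.9] R [-210.4  -44.1] L [-163.7  221.8] th -10.0 size [297.7  30.2]
```

```bash
python3 -m crank '[[[1.7,-4.6,0],[0,0,0.12]],[[1.2,-4.8,0],[0,0,0.12]],[[0.6,-4.9,0],[0,0,0.12]],[[2,-4.5,0],[0,0,0]],[[2,-4.5,0],[0,0,0]]]' 0 20
python3 -m crank '[[[3,-4,0],[0,0,0]],[[3,-4,0],[0,0,0]],[[3,-4,0],[0,0,0]],[[3,-4,0],[0,0,0]],[[3,-4,0],[0,0,0]]]'
python3 -m crank '[[[0,-4.5,0],[0,0,0]],[[0,-4.5,0],[0,0,0]],[[0,-4.5,0],[0,0,0]],[[0,0,3],[0,0,0]],[[0,0,3],[0,0,0]]]'
python3 -c 'from h import *;show(False)'
```

```text
clock: 0.65
tcp_pos: [0.2361, -0.4183, 0.1998]
orientation: [3.137, -0.163, -0.0]
contact_force: [1.2, -1.0, 0.7]
grip_width: 0.0124
gripper_force: 0.0
clock: 1.15
tcp_pos: [0.4067, -0.2349, 0.2]
orientation: [3.137, -0.161, 0.0]
contact_force: [0.9, -0.0, -0.9]
grip_width: 0.0
gripper_force: 0.0
clock: 1.65
tcp_pos: [0.4207, -0.1008, 0.1399]
orientation: [3.137, -0.155, 0.005]
contact_force: [-0.1, -0.9, -0.2]
grip_width: 0.0003
gripper_force: 0.0
t 1.65 tcp uv [-253.5  -42. ] z 139.9 yaw-bay 0.2 tilt 0.2 F [-0.1 -0.9 -0.2]
```

```bash
python3 -m crank '[[[0,0,4],[0,0,0]],[[0,0,4],[0,0,0]],[[0,0,3],[0,0,0]],[[0,0,2],[0,0,0]],[[0,0,0],[0,0,0]]]'
python3 -m crank '[[[1.5,0,0],[0,0,0]],[[1,0,0],[0,0,0]],[[1,0,0],[0,0,0]],[[1,0,0],[0,0,0]],[[0,0,0],[0,0,0]]]'
python3 -c 'from h import *;show(save="pics/a.png")'
```

```text
clock: 2.15
tcp_pos: [0.4174, -0.1017, 0.0076]
orientation: [-3.137, 0.16, 0.008]
contact_force: [0.3, 0.3, -0.4]
grip_width: 0.0001
gripper_force: 0.0
clock: 2.65
tcp_pos: [0.4665, -0.1069, 0.0105]
orientation: [-3.137, 0.161, -0.004]
contact_force: [-1.0, 0.6, 0.1]
grip_width: -0.0001
gripper_force: 0.0
t 2.65 tcp uv [-207.2  -43.5] z 10.5 yaw-bay 0.0 tilt 0.1 F [-1.   0.6  0.1]
mid [-183.4  109.4] R [-206.6  -23.6] L [-160.3  242.4] th -9.9 size [254.8  30.1]
```

View pics/a.png

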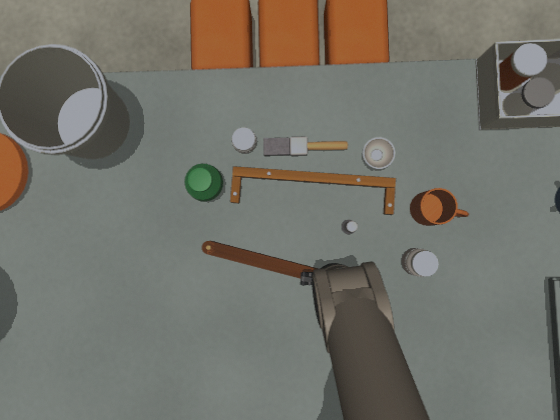

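The picture shows the gripper covering the batten's right end, with the visible part running from (208,247) to (305,273). I want a closer look from the side.

Run:
```python
from h import *
p,_=optics.grab_frame('side')
c=cam('side');o=monitor.get_obs()
for n in('top','side'):
    K,D,R,t=cam(n);q,_=cv2.projectPoints(np.array([o['tcp_pos']]),cv2.Rodrigues(R)[0],t,K,D);print(n,q.ravel())
a=cv2.imread('pics/a.png')
b=np.hstack([cv2.resize(a[220:310,190:310+50][:, :133],None,fx=3,fy=3),cv2.resize(p[140:310,180:313,::-1][:, :],None,fx=3,fy=3)[:270*1]]) if 0 else None
A=cv2.resize(a[220:320,195:355],(480,300));B=cv2.resize(p[140:320,170:310,::-1],(420,540));
im=np.zeros((540,800,3),np.uint8);im[:300,:480]=A;B=cv2.resize(B,(320,411));im[:411,480:]=B
cv2.imwrite('pics/b.png',im)
```

```text
top [325.27184115 276.64201314]
side [217.8502088  271.57281776]
```

View pics/b.png

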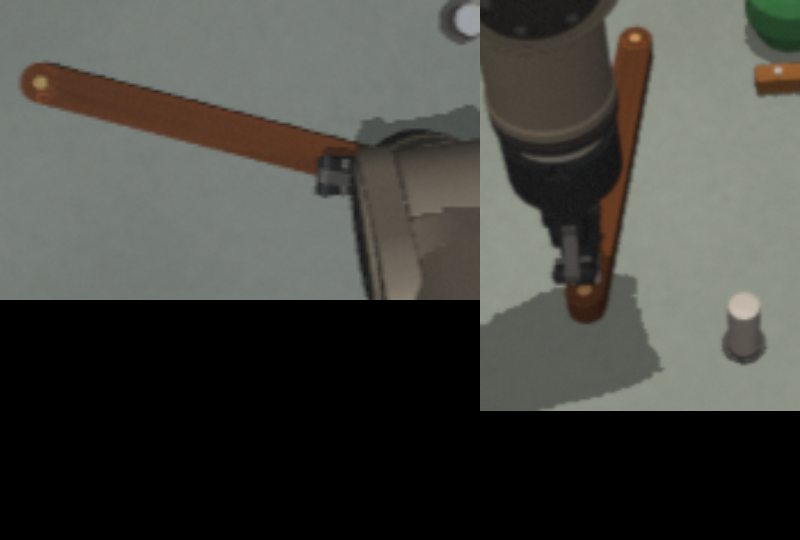

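The crops show a fingertip near side pixel (209,264), while the reported TCP projects to (218,272), and the batten has not moved. I check this discrepancy with depth.

Run:
```python
from h import *
np.set_printoptions(precision=1,suppress=True)
def pts(n,sl):
    p,d=optics.grab_frame(n);K,D,R,t=cam(n)
    v,u=np.mgrid[0:420,0:560];v=v[sl];u=u[sl]
    x=cv2.undistortPoints(np.float64(np.c_[u.ravel(),v.ravel()]).reshape(-1,1,2),K,D)[:,0]
    dd=d[sl].ravel();X=(np.c_[x,np.ones(len(x))]*dd[:,None]-t)@R
    return p,np.c_[tobay(X),X[:,2]*1000,u.ravel(),v.ravel(),dd]
p,P=pts('side',(slice(240,280),slice(195,230)))
for q in P:
    if q[3]%5==0 and q[4]%4==0 and q[3]>=200 and q[3]<=225: print(q[:5],p[int(q[4]),int(q[3])])
p,P=pts('wrist',(slice(0,420),slice(0,560)));cv2.imwrite('pics/w.png',p[:,:,::-1])
```

```text
[-224.8  -61.3  130.2  200.   240. ] [35 37 35]
[-214.   -80.3  155.1  205.   240. ] [49 49 47]
[-206.7  -80.2  154.1  210.   240. ] [57 55 53]
[-199.2  -81.9  155.4  215.   240. ] [19 21 20]
[-194.6  -61.2  126.3  220.   240. ] [28 27 25]
[-195.    12.9   23.8  225.   240. ] [102  60  37]
[-226.4  -59.5  117.4  200.   244. ] [81 84 78]
[-214.4  -84.6  151.   205.   244. ] [51 51 50]
[-207.5  -82.7  147.4  210.   244. ] [72 71 67]
[-200.2  -82.8  146.6  215.   244. ] [21 20 22]
[-195.9  -58.9  112.5  220.   244. ] [23 21 22]
[-195.     3.3   24.9  225.   244. ] [102  59  35]
[-242.4   15.1    2.   200.   248. ] [132 136 125]
[-220.1  -59.8  106.   205.   248. ] [47 46 45]
[-207.8  -87.4  143.9  210.   248. ] [76 73 71]
[-205.7  -52.4   93.6  215.   248. ] [29 26 26]
[-197.6  -54.1   94.9  220.   248. ] [30 27 26]
[-195.3   -4.6   23.9  225.   248. ] [105  61  39]
[-242.5    7.6   -0.   200.   252. ] [145 151 138]
[-222.5  -53.7   86.5  205.   252. ] [78 79 75]
[-208.   -93.2  141.9  210.   252. ] [76 75 71]
[-202.1  -84.6  128.6  215.   252. ] [52 50 48]
[-198.3  -56.8   87.7  220.  
[... 1106 characters left out ...]
 215.   268. ] [126  92  59]
[-204.4  -45.8   24.1  220.   268. ] [64 37 23]
[-196.5  -41.5   16.2  225.   268. ] [40 28 21]
[-241.5  -36.3    1.7  200.   272. ] [91 94 87]
[-233.1  -35.4   -0.9  205.   272. ] [91 94 87]
[-221.5  -51.9   23.5  210.   272. ] [63 38 25]
[-213.   -53.1   24.1  215.   272. ] [66 40 27]
[-204.4  -54.2   24.6  220.   272. ] [59 36 22]
[-197.4  -43.7    6.8  225.   272. ] [56 52 45]
[-241.4  -44.4    1.6  200.   276. ] [90 93 87]
[-233.1  -43.2   -1.6  205.   276. ] [89 92 86]
[-222.7  -53.5   13.4  210.   276. ] [53 32 23]
[-213.5  -58.    19.2  215.   276. ] [52 32 20]
[-205.5  -55.2   13.5  220.   276. ] [49 28 21]
[-198.2  -46.4   -1.9  225.   276. ] [81 81 73]
```

View pics/w.png

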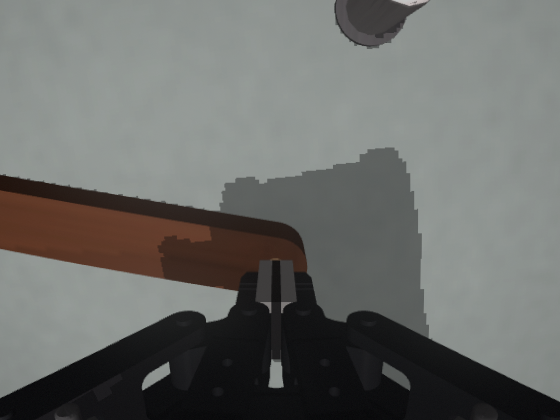

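The wrist view shows the shut fingertips at about (275,260), apparently over the batten's right end (tip around (303,250)). The depth near the fingertips decides it.

Run:
```python
from h import *
np.set_printoptions(precision=1,suppress=True)
def pts(n,uv):
    p,d=optics.grab_frame(n);K,D,R,t=cam(n);uv=np.array(uv)
    x=cv2.undistortPoints(np.float64(uv).reshape(-1,1,2),K,D)[:,0]
    dd=d[uv[:,1],uv[:,0]];X=(np.c_[x,np.ones(len(x))]*dd[:,None]-t)@R
    for a,b,e in zip(uv,np.c_[tobay(X),X[:,2]*1000],dd): print(n,a,b,round(float(e),3),p[a[1],a[0]])
pts('side',[(x,y) for x in(211,215) for y in range(256,280)])
pts('wrist',[(x,y) for x in(265,285) for y in range(225,320,5)])
print(monitor.get_obs()['contact_force'],monitor.get_obs()['tau'])
```

```text
side [211 256] [-207.1  -97.4  137.4] 0.747 [69 67 65]
side [211 257] [-207.3  -97.5  135. ] 0.749 [74 73 69]
side [211 258] [-207.2 -100.   136.1] 0.747 [71 69 65]
side [211 259] [-207.4 -100.7  134.4] 0.748 [72 71 68]
side [211 260] [-207.5 -101.8  133.5] 0.747 [70 68 66]
side [211 261] [-207.4 -104.2  134.4] 0.745 [62 61 58]
side [211 262] [-207.6 -104.7  132.5] 0.746 [54 51 51]
side [211 263] [-208.1 -103.4  127.9] 0.751 [45 44 45]
side [211 264] [-216.5  -55.8   53.5] 0.838 [35 32 30]
side [211 265] [-217.   -54.9   49.2] 0.841 [46 32 26]
side [211 266] [-219.8  -40.3   24.1] 0.87 [64 41 23]
side [211 267] [-219.8  -42.3   24.1] 0.869 [65 41 23]
side [211 268] [-219.7  -45.2   25.3] 0.866 [66 40 25]
side [211 269] [-219.7  -46.7   24.5] 0.866 [63 39 25]
side [211 270] [-219.6  -49.2   25.3] 0.863 [61 38 19]
side [211 271] [-219.9  -49.9   23.3] 0.864 [64 38 24]
side [211 272] [-219.8  -52.2   23.6] 0.863 [63 36 22]
side [211 273] [-219.7  -54.9   24.8] 0.86 [62 39 23]
side [211 274] [-220.1  -54.4   20.9] 0.863 [54 33 20]
side [211 275] [-220.3  -55.2   19. ] 0.864 [53 31 21]
si
[... 3028 characters left out ...]
3.8] 0.173 [60 53 51]
wrist [285 265] [-198.7  -47.3   50.2] 0.145 [62 61 60]
wrist [285 270] [-198.5  -47.2   55.2] 0.14 [62 60 60]
wrist [285 275] [-198.6  -47.1   59.4] 0.136 [62 61 60]
wrist [285 280] [-198.8  -47.    63. ] 0.132 [62 60 60]
wrist [285 285] [-198.6  -46.9   67.3] 0.128 [61 59 59]
wrist [285 290] [-198.8  -46.9   70.6] 0.125 [62 60 60]
wrist [285 295] [-198.6  -46.8   74.3] 0.121 [63 61 60]
wrist [285 300] [-198.3  -46.7   78.2] 0.118 [62 60 60]
wrist [285 305] [-200.   -46.7   78.3] 0.118 [103 100  99]
wrist [285 310] [-197.8  -46.5   85. ] 0.111 [18 18 18]
wrist [285 315] [-198.   -46.5   87.4] 0.109 [19 19 20]
[-0.1 -0.2  0.8] [ -0.  -46.1  -1.9 -16.3   0.    0.    0. ]
```

Both cameras agree that the fingertips really end at z≈49 mm while the reported TCP is at 10 mm. The physical tips are therefore about 38 mm behind the reported TCP, and they hovered over the batten. I back off and lower gently, watching the force.

```bash
python3 -m crank '[[[-2.5,0,0],[0,0,0]],[[-2.3,0,0],[0,0,0]],[[0,0,0.5],[0,0,0]],[[0,0,0.5],[0,0,0]],[[0,0,0],[0,0,0]]]'
python3 -m crank '[[[0,0,0.5],[0,0,0]],[[0,0,0.5],[0,0,0]],[[0,0,0.5],[0,0,0]],[[0,0,0],[0,0,0]]]'
python3 - <<'E'
from h import *
show(False)
p,d=optics.grab_frame('wrist');K,D,R,t=cam('wrist')
for x in (265,285):
  uv=np.array([(x,y) for y in range(250,276,3)])
  q=cv2.undistortPoints(np.float64(uv).reshape(-1,1,2),K,D)[:,0];dd=d[uv[:,1],uv[:,0]];X=(np.c_[q,np.ones(len(q))]*dd[:,None]-t)@R
  print(np.c_[uv[:,1],tobay(X),X[:,2]*1000].round(0).tolist())
E
```

```text
clock: 3.45
tcp_pos: [0.4173, -0.1018, -0.0006]
orientation: [-3.137, 0.16, -0.0]
contact_force: [1.1, -0.1, 0.9]
grip_width: 0.0002
gripper_force: 0.0
clock: 3.85
tcp_pos: [0.4162, -0.1018, -0.016]
orientation: [-3.137, 0.16, 0.002]
contact_force: [0.2, 0.6, 0.8]
grip_width: -0.0001
gripper_force: 0.0
t 3.85 tcp uv [-257.8  -43.5] z -16.0 yaw-bay 0.0 tilt 0.1 F [0.2 0.6 0.8]
[[250.0, -250.0, -39.0, -0.0], [253.0, -251.0, -39.0, 0.0], [256.0, -253.0, -39.0, 0.0], [259.0, -254.0, -39.0, 1.0], [262.0, -247.0, -39.0, 21.0], [265.0, -247.0, -39.0, 23.0], [268.0, -246.0, -40.0, 29.0], [271.0, -246.0, -40.0, 30.0], [274.0, -247.0, -40.0, 33.0]]
[[250.0, -250.0, -48.0, 1.0], [253.0, -252.0, -48.0, -0.0], [256.0, -253.0, -48.0, -0.0], [259.0, -255.0, -48.0, -0.0], [262.0, -247.0, -47.0, 21.0], [265.0, -246.0, -47.0, 25.0], [268.0, -246.0, -47.0, 28.0], [271.0, -246.0, -47.0, 31.0], [274.0, -246.0, -47.0, 33.0]]
```

Confirmed: at TCP −16 the tip is at +21 with no contact. I go down another 12 mm, then push.

```bash
python3 - <<'E'
s=open('h.py').read()
s=s.replace("    return mid,u,(a,b),mid-u*.135,mid+u*.135\n","""    L=max(a,b)/1000
    if L<.288:
        t=monitor.get_obs()['tcp_pos'][:2];sg=1 if (t-mid)@u<0 else -1   # trust the end away from the tool
        mid=mid+sg*u*(L/2-.149)
    return mid,u,(a,b),mid-u*.135,mid+u*.135
""");open('h.py','w').write(s)
E
python3 -m crank '[[[0,0,0.6],[0,0,0]],[[0,0,0.6],[0,0,0]],[[1,0,0],[0,0,0]],[[1,0,0],[0,0,0]],[[0,0,0],[0,0,0]]]'
python3 -m crank '[[[1,0,0],[0,0,0]],[[1,0,0],[0,0,0]],[[1,0,0],[0,0,0]],[[1,0,0],[0,0,0]],[[0,0,0],[0,0,0]]]'
python3 -c 'from h import *;show()'
```

```text
clock: 4.4
tcp_pos: [0.4393, -0.104, -0.0269]
orientation: [-3.137, 0.161, -0.004]
contact_force: [0.5, -0.4, -0.6]
grip_width: 0.0
gripper_force: 0.0
clock: 4.9
tcp_pos: [0.4787, -0.1081, -0.0269]
orientation: [-3.137, 0.161, -0.004]
contact_force: [0.8, 0.4, 0.2]
grip_width: -0.0
gripper_force: 0.0
t 4.90 tcp uv [-195.   -43.3] z -26.9 yaw-bay 0.0 tilt 0.1 F [0.8 0.4 0.2]
mid [-170.3   93.6] R [-166.8  -41.3] L [-173.7  228.6] th 1.5 size [295.1  30. ]
```

```bash
python3 -m crank '[[[1.1,-0.3,0],[0,0,0]],[[1.1,-0.3,0],[0,0,0]],[[1.1,-0.3,0],[0,0,0]],[[1.1,-0.3,0],[0,0,0]],[[0,0,0],[0,0,0]]]'
python3 -c 'from h import *;show()'
```

```text
clock: 5.45
tcp_pos: [0.524, -0.0998, -0.0269]
orientation: [-3.137, 0.159, -0.004]
contact_force: [0.3, 0.7, 0.1]
grip_width: -0.0002
gripper_force: 0.0
t 5.45 tcp uv [-150.8  -30.4] z -26.9 yaw-bay 0.1 tilt 0.2 F [0.3 0.7 0.1]
mid [-152.7  102. ] R [-121.2  -29.3] L [-184.1  233.3] th 13.5 size [ 29.1 247.9]
```

```bash
python3 -m crank '[[[1.1,-0.3,0],[0,0,0]],[[1.1,-0.3,0],[0,0,0]],[[1.1,0,0],[0,0,0]],[[0,0,0],[0,0,0]],[[-2,0,0],[0,0,0]]]'
python3 -m crank '[[[-3,0,0],[0,0,0]],[[-4,-3,0],[0,0,0]],[[-3,-4,0],[0,0,0]],[[0,-4,0],[0,0,0]],[[0,0,0],[0,0,0]]]'
python3 -c 'from h import *;show()'
```

```text
clock: 6.0
tcp_pos: [0.538, -0.096, -0.0268]
orientation: [-3.137, 0.161, -0.006]
contact_force: [-0.7, 0.1, 0.7]
grip_width: -0.0001
gripper_force: 0.0
clock: 6.5
tcp_pos: [0.4471, 0.0299, -0.0266]
orientation: [-3.135, 0.147, -0.003]
contact_force: [0.1, -0.3, 0.4]
grip_width: 0.0001
gripper_force: 0.0
t 6.50 tcp uv [-240.5   90.6] z -26.6 yaw-bay 0.5 tilt 0.2 F [ 0.1 -0.3  0.4]
mid [-140.2  105.7] R [-88.6 -19.1] L [-191.8  230.4] th 22.5 size [ 29.3 297.7]
```

```bash
python3 -m crank '[[[3,0,0],[0,0,0]],[[3,0,0],[0,0,0]],[[1,0,0],[0,0,0]],[[1,0,0],[0,0,0]],[[1,0,0],[0,0,0]]]'
python3 -m crank '[[[0,0,0],[0,0,0]],[[-4,0,0],[0,0,0]],[[-4,-3,0],[0,0,0]],[[0,-5,0],[0,0,0]],[[0,-5,0],[0,0,0]]]'
python3 -c 'from h import *;show()'
```

```text
clock: 7.05
tcp_pos: [0.5352, 0.0135, -0.0276]
orientation: [3.137, -0.162, -0.004]
contact_force: [-0.8, -0.2, 0.2]
grip_width: 0.0002
gripper_force: 0.5
clock: 7.55
tcp_pos: [0.4677, 0.1518, -0.0273]
orientation: [3.136, -0.163, -0.002]
contact_force: [2.0, 0.5, 0.2]
grip_width: -0.0002
gripper_force: 0.0
t 7.55 tcp uv [-232.6  214.1] z -27.3 yaw-bay -0.1 tilt 0.1 F [2.  0.5 0.2]
mid [-128.2  106.5] R [-74.1 -17.2] L [-182.2  230.3] th 23.6 size [ 29.5 297.2]
```

```bash
python3 -m crank '[[[0,-3,0],[0,0,-0.138]],[[0.4,-3,0],[0,0,-0.138]],[[1,0.3,0],[0,0,-0.138]],[[1.8,0.8,0],[0,0,0]],[[0,0,0],[0,0,0]]]'
python3 -c 'from h import *;show()'
```

```text
clock: 8.1
tcp_pos: [0.5077, 0.208, -0.0271]
orientation: [-3.104, -0.485, -0.003]
contact_force: [1.0, 0.4, 0.0]
grip_width: -0.0003
gripper_force: 0.0
t 8.10 tcp uv [-198.5  274. ] z -27.1 yaw-bay 23.6 tilt 0.1 F [1.  0.4 0. ]
mid [-127.3  104.6] R [-73.3 -19.1] L [-181.4  228.3] th 23.6 size [ 29.5 293. ]
```

```bash
python3 -m crank '[[[-0.25,1,0],[0,0,0]],[[0,1,0],[0,0,0]],[[0,1,0],[0,0,0]],[[0,1,0],[0,0,0]],[[0,0,0],[0,0,0]]]'
python3 -c 'from h import *;show()'
```

```text
clock: 8.65
tcp_pos: [0.5162, 0.1671, -0.0273]
orientation: [3.103, 0.483, -0.0]
contact_force: [-0.6, -0.2, -0.0]
grip_width: -0.0004
gripper_force: 0.0
t 8.65 tcp uv [-185.9  234.3] z -27.3 yaw-bay 23.6 tilt 0.1 F [-0.6 -0.2 -0. ]
mid [-117.5   83.3] R [-64.2 -40.7] L [-170.8  207.4] th 23.3 size [ 29.4 270.4]
```

```bash
python3 -m crank '[[[0,1,0],[0,0,0]],[[0,1,0],[0,0,0]],[[0,1,0],[0,0,0]],[[0,0,0],[0,0,0]]]'
python3 -c 'from h import *;show()'
```

```text
clock: 9.1
tcp_pos: [0.5255, 0.1387, -0.0273]
orientation: [3.103, 0.483, -0.0]
contact_force: [0.7, -0.1, -0.0]
grip_width: 0.0
gripper_force: 0.0
t 9.10 tcp uv [-173.7  207. ] z -27.3 yaw-bay 23.6 tilt 0.1 F [ 0.7 -0.1 -0. ]
mid [-105.7   55.7] R [-52.6 -68.4] L [-158.8  179.8] th 23.2 size [ 29.5 260.3]
```

```bash
python3 -m crank '[[[0,1,0],[0,0,0]],[[0,1,0],[0,0,0]],[[0,1,0],[0,0,0]],[[0,1,0],[0,0,0]],[[0,0,0],[0,0,0]]]'
python3 -c 'from h import *;show(save="pics/c.png")'
```

```text
clock: 9.65
tcp_pos: [0.5377, 0.1005, -0.0273]
orientation: [3.103, 0.483, -0.0]
contact_force: [0.1, 0.1, -0.1]
grip_width: -0.0003
gripper_force: 0.0
t 9.65 tcp uv [-157.7  170.2] z -27.3 yaw-bay 23.6 tilt 0.1 F [ 0.1  0.1 -0.1]
mid [-89.5  18.6] R [ -36.6 -105.6] L [-142.5  142.7] th 23.1 size [ 29.3 260.7]
```

View pics/c.png

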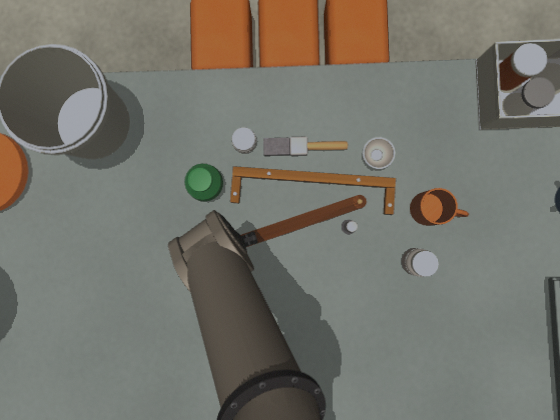

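The right end, at (360,202), is now behind the post at (351,227). A little more axial push is needed.

```bash
python3 -m crank '[[[0,1,0],[0,0,0]],[[0,1,0],[0,0,0]],[[0,0.9,0],[0,0,0]],[[0,0,0],[0,0,0]]]'
python3 -m crank '[[[0,-2,0],[0,0,0]],[[-2,-1,0],[0,0,0.137]],[[-4,0,0],[0,0,0.137]],[[-2,0,0],[0,0,0.137]],[[0,0,0],[0,0,0]]]'
python3 -c 'from h import *;show()'
```

```text
clock: 10.1
tcp_pos: [0.5466, 0.0733, -0.0273]
orientation: [3.103, 0.483, 0.0]
contact_force: [0.2, -0.0, 0.0]
grip_width: 0.0001
gripper_force: 0.0
clock: 10.6
tcp_pos: [0.4547, 0.0897, -0.0274]
orientation: [3.136, -0.158, -0.005]
contact_force: [1.1, 0.0, 0.1]
grip_width: 0.0
gripper_force: 0.0
t 10.60 tcp uv [-239.1  150.9] z -27.4 yaw-bay 0.1 tilt 0.2 F [1.1 0.  0.1]
mid [-78.3  -7.5] R [ -25.3 -131.6] L [-131.4  116.7] th 23.1 size [ 29.2 297. ]
```

```bash
python3 -m crank '[[[0,3.5,0],[0,0,0]],[[0,3.5,0],[0,0,0]],[[4,3.5,0],[0,0,0]],[[4,0,0],[0,0,0]],[[1.5,0,0],[0,0,0]]]'
python3 -m crank '[[[1,0,0],[0,0,0]],[[1,0,0],[0,0,0]],[[1,0,0],[0,0,0]],[[1,0,0],[0,0,0]],[[0,0,0],[0,0,0]]]'
python3 -c 'from h import *;show()'
```

```text
clock: 11.15
tcp_pos: [0.5466, -0.0238, -0.0263]
orientation: [-3.137, 0.159, -0.01]
contact_force: [-0.9, 1.1, 0.4]
grip_width: 0.0
gripper_force: 0.0
clock: 11.65
tcp_pos: [0.5818, -0.0251, -0.027]
orientation: [-3.138, 0.155, -0.003]
contact_force: [0.6, 0.8, 0.2]
grip_width: 0.0001
gripper_force: 0.0
t 11.65 tcp uv [-100.9   49.7] z -27.0 yaw-bay 0.2 tilt 0.1 F [0.6 0.8 0.2]
mid [-47.4 -16.9] R [ -10.8 -146.9] L [-83.9 113. ] th 15.7 size [ 38.7 151.8]
```

```bash
sed -i 's/q=max(cs,key=cv2.contourArea)\[:,0\]/q=np.vstack([k for k in cs if cv2.contourArea(k)>150])[:,0]/; s/(120,150,420,330)/(120,150,400,330)/' h.py
python3 -c 'from h import *;show(save="pics/d.png")'
```

```text
t 11.70 tcp uv [-101.9   49.6] z -27.1 yaw-bay 0.2 tilt 0.0 F [ 0.1  0.5 -1.1]
mid [-52.4 -17.9] R [ -15.1 -147.7] L [-89.7 111.9] th 16.0 size [ 29.9 151.8]
```

View pics/d.png

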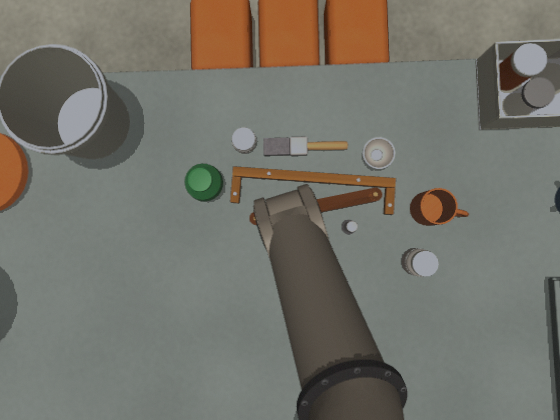

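The arm hides the middle; the right end is at about (380,194), deep in the right corner, and the left end at (252,218). I retract to measure.

```bash
python3 -m crank '[[[-4,0,0],[0,0,0]],[[-5,-4,0],[0,0,0]],[[-3,-4,0],[0,0,0]],[[0,0,0],[0,0,0]]]'
python3 -c 'from h import *;show()'
```

```text
clock: 12.15
tcp_pos: [0.474, 0.0626, -0.0271]
orientation: [-3.136, 0.14, 0.005]
contact_force: [0.2, -0.2, 0.9]
grip_width: -0.0
gripper_force: 0.0
t 12.15 tcp uv [-217.1  126. ] z -27.1 yaw-bay 0.8 tilt 0.2 F [ 0.2 -0.2  0.9]
mid [-48.4 -11.7] R [ -11.9 -141.7] L [-84.9 118.2] th 15.7 size [ 39.6 305.8]
```

Run:
```python
from h import *
p,_=optics.grab_frame('top');np.save('pics/e.npy',p);c=cam('top')
hsv=cv2.cvtColor(p,cv2.COLOR_RGB2HSV)
for (x,y) in [(376,194),(375,195),(376,195),(377,195),(252,217),(253,217),(254,217),(253,216),(255,216)]:print((x,y),hsv[y,x])
for cap in(85,95,105):
    m=cv2.inRange(hsv,(0,90,20),(12,255,cap));m[:150]=0;m[330:]=0;m[:,:120]=0;m[:,400:]=0
    m=cv2.morphologyEx(m,cv2.MORPH_OPEN,np.ones((3,3)));cs,_=cv2.findContours(m,0,1)
    q=max(cs,key=cv2.contourArea);w=plane(q[:,0],.024,c);b=cv2.minAreaRect(np.float32(tobay(w)));print(cap,b)
```

```text
(376, 194) [ 20 110 160]
(375, 195) [ 18 120 157]
(376, 195) [ 18 119 157]
(377, 195) [ 18 125 137]
(252, 217) [ 11 155  92]
(253, 217) [ 15 143 114]
(254, 217) [ 18 120 149]
(253, 216) [ 11 145  93]
(255, 216) [ 19 114 150]
85 ((-87.5818862915039, 99.07627868652344), (4.457648754119873, 6.695164203643799), 4.357524394989014)
95 ((-54.58831787109375, -9.744232177734375), (28.864370346069336, 246.9844512939453), 15.647955894470215)
105 ((-54.506439208984375, -8.989532470703125), (29.31422996520996, 297.21728515625), 15.678086280822754)
```

```bash
cat >> h.py <<'E'
def pins(n='top',save=None):
    p,_=optics.grab_frame(n)
    if save: cv2.imwrite(save,p[:,:,::-1])
    hsv=cv2.cvtColor(p,cv2.COLOR_RGB2HSV);m=cv2.inRange(hsv,(16,70,115),(25,145,255));m[:165]=0;m[300:]=0;m[:,:225]=0;m[:,400:]=0
    k,l,s,ce=cv2.connectedComponentsWithStats(m)
    for i in range(1,k):
        if s[i][4]>=3: print('pin',ce[i].round(1),s[i][4],tobay(plane([ce[i]],.024,cam(n))).round(1))
    m=cv2.inRange(hsv,(0,90,20),(12,255,105));m[:150]=0;m[330:]=0;m[:,:225]=0;m[:,392:]=0
    m=cv2.morphologyEx(m,cv2.MORPH_OPEN,np.ones((3,3)));cs,_=cv2.findContours(m,0,1)
    q=max(cs,key=cv2.contourArea);print('rect',cv2.minAreaRect(np.float32(tobay(plane(q[:,0],.024,cam(n))))))
E
python3 -m crank '[[[4.5,3,0],[0,0,0]],[[4.5,0,0],[0,0,0]],[[1.5,0,0],[0,0,0]],[[1.1,-0.1,0],[0,0,0]],[[1.1,-0.1,0],[0,0,0]]]'
python3 -m crank '[[[1.1,-0.1,0],[0,0,0]],[[1.1,-0.1,0],[0,0,0]],[[1.1,-0.1,0],[0,0,0]],[[0,0,0],[0,0,0]]]'
python3 -m crank '[[[-4,0,0],[0,0,0]],[[-5,0,0],[0,0,0]],[[-5,0,0],[0,0,0]],[[0,0,0],[0,0,0]]]'
python3 -c 'from h import *;show(False);pins()'
```

```text
clock: 12.75
tcp_pos: [0.5991, 0.0173, -0.0275]
orientation: [3.137, -0.158, -0.002]
contact_force: [-0.6, 0.2, 0.3]
grip_width: -0.0001
gripper_force: 0.4
clock: 13.15
tcp_pos: [0.6342, 0.0185, -0.027]
orientation: [-3.137, 0.156, -0.003]
contact_force: [0.4, -0.2, 0.0]
grip_width: -0.0001
gripper_force: 0.0
clock: 13.55
tcp_pos: [0.4819, 0.0315, -0.0286]
orientation: [3.135, -0.151, -0.019]
contact_force: [1.1, -0.4, -0.1]
grip_width: -0.0
gripper_force: 0.0
t 13.55 tcp uv [-206.1   95.8] z -28.6 yaw-bay 0.4 tilt 0.7 F [ 1.1 -0.4 -0.1]
pin [254.4 187.9] 17 [[-24.5 128.9]]
pin [376.1 198.6] 17 [[ -28.3 -141.9]]
rect ((-27.231048583984375, -16.456787109375), (277.1016845703125, 30.311426162719727), 89.22748565673828)
```

```bash
python3 -m crank '[[[0,4,0],[0,0,0]],[[0,4,0],[0,0,0]],[[3,4,0],[0,0,0]],[[4,0,0],[0,0,0]],[[4,0,0],[0,0,0]]]'
python3 -m crank '[[[2.5,0,0],[0,0,0]],[[1,0,0],[0,0,0]],[[1,0,0],[0,0,0]],[[0.6,0,0],[0,0,0]],[[0,0,0],[0,0,0]]]'
python3 -c 'from h import *;show(False);pins()'
```

```text
clock: 14.1
tcp_pos: [0.5928, -0.1014, -0.0267]
orientation: [3.136, -0.163, 0.002]
contact_force: [1.3, -0.6, -0.4]
grip_width: -0.0001
gripper_force: 0.0
clock: 14.6
tcp_pos: [0.6327, -0.1027, -0.0291]
orientation: [3.137, -0.155, -0.026]
contact_force: [-16.4, 1.5, 8.8]
grip_width: 0.0002
gripper_force: 8.5
t 14.60 tcp uv [-42.3 -22.2] z -29.1 yaw-bay 0.2 tilt 0.9 F [-16.4   1.5   8.8]
pin [232.  173.5] 4 [[  4.1 181.7]]
pin [254.8 183.4] 19 [[-14.3 128.9]]
rect ((-14.766324043273926, 79.07694244384766), (30.367876052856445, 125.95994567871094), 0.14736618101596832)
```

```bash
python3 -m crank '[[[-2,0,0],[0,0,0]],[[-4,0,0],[0,0,0]],[[-5,0,0],[0,0,0]],[[-5,-3,0],[0,0,0]],[[0,0,0],[0,0,0]]]'
python3 -c 'from h import *;show(False);pins()'
```

```text
clock: 15.15
tcp_pos: [0.4829, -0.0596, -0.028]
orientation: [-3.138, 0.149, 0.015]
contact_force: [0.8, 0.2, 0.3]
grip_width: -0.0001
gripper_force: 0.0
t 15.15 tcp uv [-195.8    5.3] z -28.0 yaw-bay 0.4 tilt 0.5 F [0.8 0.2 0.3]
pin [232. 174.] 3 [[  3.  181.6]]
pin [254.8 183.5] 18 [[-14.6 128.9]]
pin [376.1 192.4] 17 [[ -14.6 -141.1]]
rect ((-14.976223945617676, -16.5509033203125), (275.18035888671875, 30.844985961914062), 89.93000030517578)
```

Both pins sit at u = −14.6, so the batten is flush. I retract upward and check.

```bash
python3 -m crank '[[[-1,0,-3],[0,0,0]],[[0,0,-4],[0,0,0]],[[0,0,-5],[0,0,0]],[[0,0,-5],[0,0,0]],[[0,0,0],[0,0,0]]]'
python3 -m crank '[[[0,0,-4],[0,0,0]],[[0,0,0],[0,0,0]],[[0,0,0],[0,0,0]]]'
python3 -c '
from h import *
show(False);pins(save="pics/f.png");a=cv2.imread("pics/f.png");cv2.imwrite("pics/f2.png",cv2.resize(a[130:300,180:460],None,fx=2.8,fy=2.8))'
```

```text
clock: 15.7
tcp_pos: [0.4875, -0.0619, 0.1499]
orientation: [3.137, -0.157, 0.021]
contact_force: [0.4, -0.9, 0.0]
grip_width: 0.0
gripper_force: 0.0
clock: 16.0
tcp_pos: [0.483, -0.0619, 0.1838]
orientation: [3.137, -0.156, 0.004]
contact_force: [-0.8, -0.4, -0.3]
grip_width: -0.0001
gripper_force: 0.0
t 16.00 tcp uv [-195.4    3. ] z 183.8 yaw-bay 0.2 tilt 0.2 F [-0.8 -0.4 -0.3]
pin [232. 174.] 3 [[  3.  181.6]]
pin [254.8 183.5] 18 [[-14.6 128.9]]
pin [376.1 192.4] 17 [[ -14.6 -141.1]]
rect ((-14.772843360900879, -14.394134521484375), (30.353363037109375, 279.4837646484375), 0.055217135697603226)
```

View pics/f2.png

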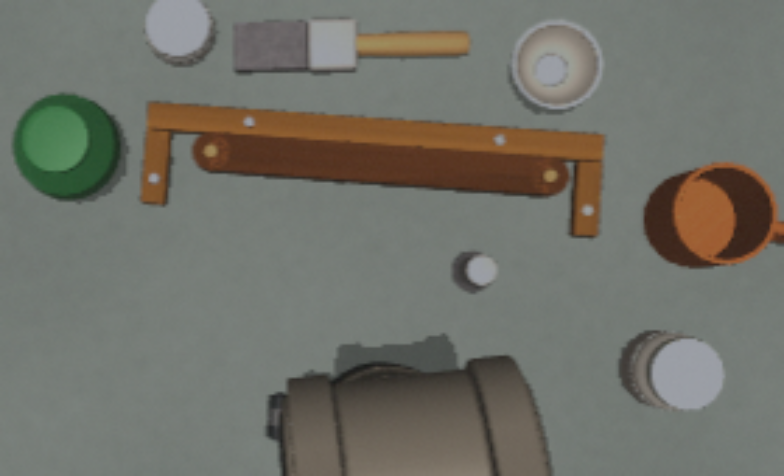

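The crop shows the batten, with pins at (210,151) and (550,176), lying flush along the rail between both stops. The bystanders are unmoved and the hand is clear.

```bash
python3 -c 'from bench import r;print(r.hand_in())'
```

```text
the job is handed in; nothing more can be done
None
```

The batten is home: flush along the back rail between the end stops, right end in first and only pushed, with the other items where they stood and the hand clear, handed in at about 16 s.

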